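# Shim the rocking comparator stand

## Robot

A 6-joint arm with a two-finger parallel gripper is mounted at the origin on the work surface. World frame = base frame: x ahead of the robot, y to its left, z up, the work surface at z = 0. Lengths are in mm, angles in degrees, forces in N, time in s.
With the tool pointing down it reaches from about 300 to 850 mm from the base axis. Payload 4.2 kg.
Tool frame: the origin (TCP) lies at the very end of the fingers, on their centre line; the grasp point (between the pads) lies 19 mm behind it; z points along the fingers, y is the direction in which the jaws open and shut (so a half turn about z gives the same grasp; the last joint's range is limited). The gripper opens to 91 mm and grips with 3 to 60 N. Pads are 32 mm wide; open, the fingers measure 118 mm over their backs; the gripper's body (76 mm by 178 mm) begins 60 mm behind the grasp point.
Start: joints at [73.167, 18.312, 89.639, -0, 72.044, -1.146], TCP at [155.478, 553.6, 179.076] pointing down, gripper open.
Joint ranges: [-177.97, 177.97], [-48.28, 115.42], [12.27, 149.76], [-77.06, 257.06], [2.81, 150.46], [-146.56, 146.56]. Speed limits (degrees/s): [147.25, 147.25, 180, 180, 180, 180].

## Interface

Orientations are given as [roll, pitch, yaw] about the fixed x, y, z axes, in that order (R = Rz(yaw) Ry(pitch) Rx(roll)).
In Python, from workcell import telemetry, grab_frame, job gives the robot as it stands.
- The arm moves only by the tool drive_tool, never from a script. Its argument "moves" is a list of rows, each an object of numbers: "claw": the closure, from -1 (fully open) to 1 (shut); "dx", "dy", "dz": the shift along the tool's x, y, z in units of 20 mm (1.0 is 20 mm); "yaw": the turn about the tool's z in units of 0.15 rad (1.0 is 0.15 rad). In form: [{"claw": .., "dx": .., "dy": .., "dz": .., "yaw": ..}, ...]. A call has 1 to 5 rows; each row shifts and turns the pose as measured when the row begins, along the tool's axes as they then stand; what a row does not reach is not made up. A row lasts 1/8 s, in which the tool goes at most 62.5 mm and 10.7 degrees, less where a joint would pass 70% of its speed; a pose out of reach is approached as far as the arm can. A call with a number of a shift or a turn outside -1 to 1 is refused whole. A call with a gripper value outside its range is refused whole. The fingers move at their own pace and stop on an object; "grip_force" is the grip in N (left out, the last holds). Time passes only in rows, so rows that do not move let the fingers close. It gives the time, the measured TCP pose, the force and the opening at its end, in the units of the state.
- telemetry.state(): the state, without advancing time (a new reading comes with each control period).
- grab_frame(name): name is "scene" or "top" or "wrist"; returns a dict with "color" (400x640x3 uint8, blue, green, red), "vertical_fov" (degrees; the focal length in pixels is half the picture's height over the tangent of half this angle, whatever the lens; pixels are square), "cx", "cy" (the principal point, pixels), "pose" (4x4, takes a point from camera to world coordinates). Camera axes: x right, y down, z forward; pixel columns grow to the right and rows downward; lengths in mm; the calibration is good to about 2 mm. A picture is of the moment at which its call begins. There is no depth.
- job.job_done(): hands the job in, once; it reports no verdict.
The state is a dict: "time_s": time; "qpos": joint angles; "qvel": joint speeds; "effort": joint torques, N m; "ee_pos": TCP position; "ee_rot": TCP orientation; "force": force on the tool from outside, world axes, zero at the start; "torque": the same for the moment, N m; "gripper_width": finger opening in mm.
Only numpy, scipy, OpenCV 4.12 (cv2) and the standard library are available. Lean on these libraries where they do the work, as an engineer would, in place of code of your own. Each camera call takes 0.05 s, during which the arm holds its last target.

## Task

The grey comparator stand on the foundry bench rocks because one of its four feet, the one diagonally opposite its column, is short and hangs just above the bench. Slide the wooden wedge along the bench, thin end first, under that foot until it is snug and the stand no longer rocks but still stands level, then press down firmly on the stand's corner right above that foot to check that it holds. Only push and press: never lift or tip the wedge or the stand, leave the stand and the other pieces where they are, and finish clear with the wedge left snug under the foot.

Things in the scene. Friction and masses are not known exactly. Their poses are not given: they have to be found in the camera images.
- stand: Loose 5 kg stand. Origin: base centre at bench level, z up. Grey plate 150 (x) x 200 (y) mm, underside 30, flat top 55 mm up; four lugs (diameter 52 mm, tops flush) at x = +-85, y = +-125 mm, each on a 36 mm round foot. Column at (-50, -80) mm, 260 mm tall, with arm and dial near it. Stands level on three feet; the foot at (+85, +125) is 12 mm short. About 9 N up or down at that corner rocks it.
- short_foot (a point): Centre of the underside of the short foot (disc, diameter 36 mm, 8 mm thick), 12 mm above the bench at the start. Pushing the wedge takes about 1 N until it binds here, then some 10 to 15 N; the stand does not slide under such a push.
- foot_top (a point): Centre of the flat top of the lug (diameter 52 mm) above the short foot, 55 mm above the bench: the place to press. A press of 5 N or more is firm enough.
- wedge: Loose wooden wedge, 0.12 kg, 130 (x) x 60 (y) mm. Origin: centre of its flat underside; x points to the thin end, z up. 29 mm thick at the square back face (x = -65), tapering straight to 3 mm at x = +65 mm. Starts on the short foot's side, thin end roughly towards it. Binds with the foot's centre about 38 mm ahead of its origin; each 5 mm more lifts the foot 1 mm. Stays wedged when let go.
- block: Bystander: loose plain wooden block, 110 x 50 x 22 mm, the same wood as the wedge but not tapered. Origin: centre of its underside, length along x. Leave it alone.
- casting: Bystander: loose aluminium ring casting, outer diameter 60, bore 32, height 20 mm. Origin: centre of its underside. Leave it alone.
- brush: Bystander: loose hand brush, 200 mm long along its x. Leave it alone.
Mind the look-alikes: they are no part of the job. What is shaped like the wedge but pink or red is not meant.

How it is judged:
By the outcome, as a careful person would: the job done as asked, in the order asked, and still so for the second after the job is handed in, with the robot touching nothing.
It also fails if it takes over 59 s, if anything falls off the work surface, if the arm or the gripper's body presses on something with over 40 N, if the wrist force passes 120 N, or if a joint passes its speed limit or range.

## Working session

There is one attempt and no reset: what is moved stays moved. The work goes in short steps, Python scripts to look and compute and a tool call to move; the robot and the scene stay as the last step left them, time stands still between calls to the robot, and variables do not carry over. Pictures are saved under pics/ and viewed, and the job is handed in when it is done.

Besides the shell and the picture viewer there is one more tool, called after "Emit:" as a command line: name --argument value ..., lists and objects as JSON in quotes. drive_tool: Moves the arm, as the interface text tells. Its arguments: {"type":"object","properties":{"moves":{"type":"array"},"grip_force":{"type":"number"}},"required":["moves"]}

```bash
mkdir -p pics; ls; python3 - <<'E'
from workcell import telemetry, grab_frame
import cv2,numpy as np,pickle
for n in ["scene","top","wrist"]:
    f=grab_frame(n); cv2.imwrite(f"pics/{n}0.png",f["color"]); pickle.dump(f,open(f"{n}0.pkl","wb"))
    print(n,f["vertical_fov"],f["cx"],f["cy"],np.round(f["pose"],3).tolist())
s=telemetry.state();print(s)
E
```

```text
pics
scene 46.13330058083769 312.45037506539416 199.42693042313556 [[0.877, 0.246, -0.413, 1068.142], [0.48, -0.469, 0.741, -774.018], [-0.011, -0.848, -0.529, 716.541], [0.0, 0.0, 0.0, 1.0]]
top 47.20285474318023 310.0013578577504 199.40160146232503 [[-0.004, -0.997, 0.071, 473.775], [-1.0, 0.005, 0.017, 77.507], [-0.018, -0.071, -0.997, 1342.32], [0.0, 0.0, 0.0, 1.0]]
wrist 65.62889198878595 319.7799331927792 198.1643733845013 [[0.271, 0.933, 0.238, 89.806], [0.963, -0.262, -0.068, 571.655], [-0.001, 0.247, -0.969, 385.062], [0.0, 0.0, 0.0, 1.0]]
{'time_s': 0.15, 'qpos': array([ 7.31669952e+01,  1.83406325e+01,  8.96901127e+01, -8.42023401e-04,
        7.20421840e+01, -1.14589758e+00]), 'qvel': array([ 0.02891584, -0.06792499, -0.24401572, -0.06201099,  0.05860101,
       -0.03668673]), 'effort': array([-5.39594457e-04, -4.12778413e+01, -2.32154632e+01,  7.25965714e-02,
        4.32524714e-02, -1.01559840e-04]), 'ee_pos': array([155.35420417, 553.18310884, 178.441055  ]), 'ee_rot': array([-1.79927069e+02, -6.57951621e-04,  1.64313152e+02]), 'force': array([-0.4405772 ,  0.17090781,  0.454746  ]), 'torque': array([ 0.03399543, -0.0166165 , -0.00644595]), 'gripper_width': 91.34071403982169}
```

View pics/scene0.png

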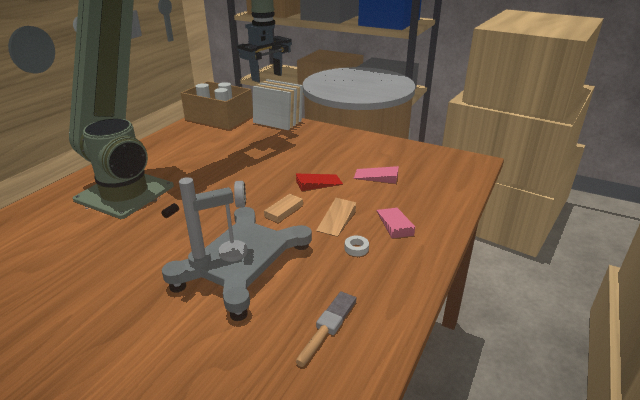

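View pics/top0.png

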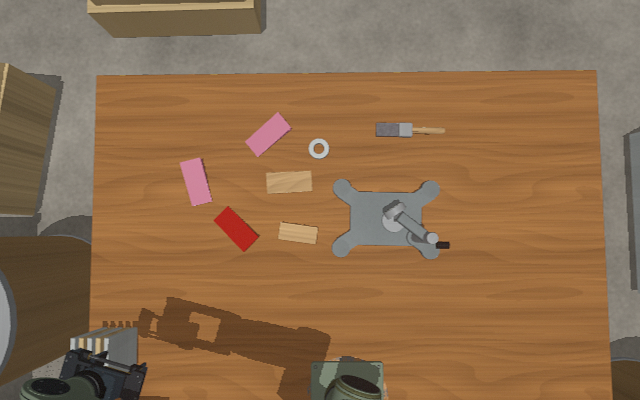

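View pics/wrist0.png

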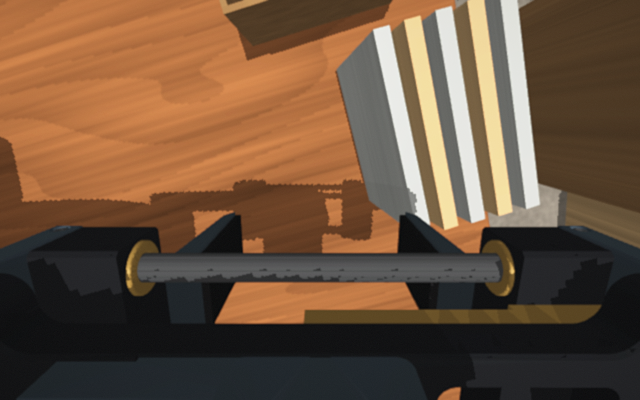

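The top view shows two pieces of plain wood: (289,182), about 45 px or 130 mm long, and (298,233), about 38 px or 110 mm long. The first matches the wedge and the second the block. The pink and red look-alikes at (268,134), (196,182) and (236,229) are ruled out. The column is at about (432,240), so the short foot is the one at (343,188). I'll check this in an enlarged crop.

```bash
python3 - <<'E'
import cv2,pickle,numpy as np
a=pickle.load(open("top0.pkl","rb"))["color"][120:270,240:450]
b=pickle.load(open("scene0.pkl","rb"))["color"][160:330,155:415]
a=cv2.resize(a,None,fx=3.8,fy=3.8,interpolation=cv2.INTER_CUBIC);b=cv2.resize(b,None,fx=3,fy=3,interpolation=cv2.INTER_CUBIC)
cv2.imwrite("pics/ca.png",a);cv2.imwrite("pics/cb.png",b)
E
```

```text
(no output)
```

View pics/ca.png

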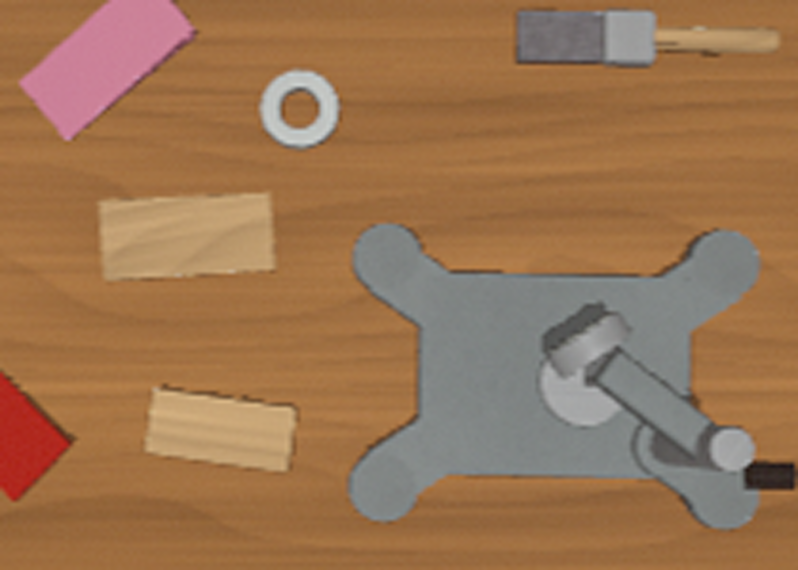

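View pics/cb.png

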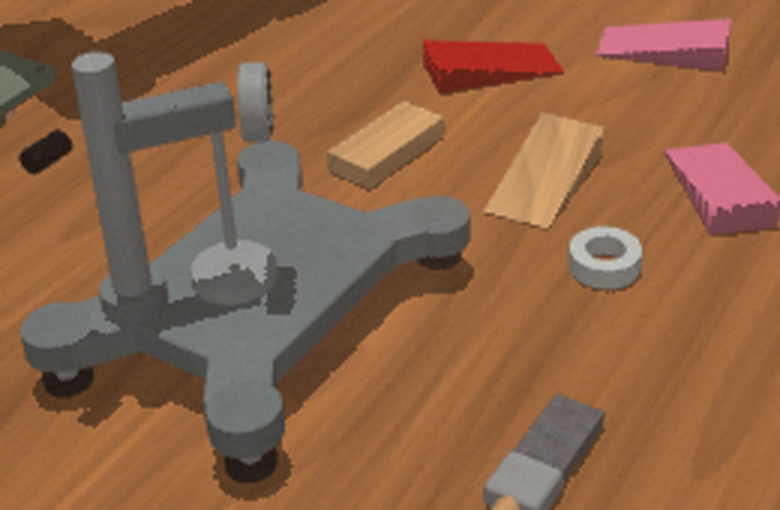

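The crops confirm it. The wedge tapers towards the stand, with its thin end at ca-crop (272,232) and its back at (102,240). The plain block is (222,430). The short-foot lug is at (387,257), diagonally opposite the column.

```bash
cat > h.py <<'E'
import numpy as np,pickle
def ray(f,u,v,z):
    F=200/np.tan(np.radians(f["vertical_fov"]/2)); d=np.array([(u-f["cx"])/F,(v-f["cy"])/F,1])
    P=np.array(f["pose"]); d=P[:3,:3]@d; o=P[:3,3]; return (o+d*(z-o[2])/d[2])
def proj(f,p):
    F=200/np.tan(np.radians(f["vertical_fov"]/2)); P=np.array(f["pose"]); c=P[:3,:3].T@(np.array(p)-P[:3,3]); return c[:2]/c[2]*F+[f["cx"],f["cy"]]
E
python3 - <<'E'
from h import *
t=pickle.load(open("top0.pkl","rb"));s=pickle.load(open("scene0.pkl","rb"))
T=lambda x,y,z:ray(t,x/3.8+240-.5+.13,y/3.8+120-.5+.13,z)[:2].round(1)
S=lambda x,y,z:ray(s,x/3+155-.33,y/3+160-.33,z)[:2].round(1)
print("wedge top: thin",T(271,194,3),T(274,269,3),"back",T(98,201,29),T(105,279,29))
print("wedge scene: thin",S(485,213,3),S(547,227,3),"back",S(545,113,29),S(603,126,29))
for p in [(387,257),(725,263),(383,488),(725,495)]: print("lug",T(*p,55))
print("lug scene",S(437,215,55),S(243,400,55),S(58,328,55), S(269,160,55))
print("block",T(222,430,22),"cast",T(300,108,20))
E
```

```text
wedge top: thin [653.8  97.7] [595.4  95.6] back [645.8 229.1] [586.1 223.6]
wedge scene: thin [594.4  96. ] [650.7 102.7] back [585.8 229.7] [642.6 234.1]
lug [599.1  11. ]
lug [ 593.2 -238.8]
lug [428.5  15.4]
lug [ 422.5 -234.9]
lug scene [596.2  12.2] [ 586.7 -233.1] [ 423.9 -235.6] [430.   14.6]
block [471.5 135.3] cast [717.9  74.9]
```

```bash
cat >> h.py <<'E'
def plan(target,yaw,n,vmax=1.0):
    """print rows from current pose to target (x,y,z), world yaw; straight line, <=n rows"""
    from workcell import telemetry
    s=telemetry.state();p=np.array(s["ee_pos"]);y=s["ee_rot"][2]
    print("t",round(s["time_s"],2),"p",p.round(1),"rot",np.round(s["ee_rot"],2),"F",np.round(s["force"],1),"w",round(s["gripper_width"],1))
    for i in range(n):
        d=np.array(target,float)-p; dy=(yaw-y+180)%360-180
        c,sn=np.cos(np.radians(y)),np.sin(np.radians(y))
        X=np.array([c,sn,0]);Y=np.array([sn,-c,0]);Z=np.array([0,0,-1.])
        u=np.array([d@X,d@Y,d@Z])/20; u=u/max(1,np.abs(u).max()/vmax)
        w=np.clip(-np.radians(dy)/0.15,-1,1)
        u=u.round(2);w=round(w,2)
        print(i,"dx %.2f dy %.2f dz %.2f yaw %.2f"%(*u,w))
        p=p+20*(u[0]*X+u[1]*Y+u[2]*Z); y-=np.degrees(w*.15)
        if np.abs(u).max()<.02 and abs(w)<.02: break
    print("end",p.round(1),y)
E
python3 -c "
from h import *
plan((618,181,130),93.7,40)"
```

```text
t 0.15 p [155.4 553.2 178.4] rot [-179.93   -0.    164.31] F [-0.4  0.2  0.5] w 91.3
0 dx -1.00 dy -0.43 dz 0.09 yaw 1.00
1 dx -1.00 dy -0.26 dz 0.08 yaw 1.00
2 dx -1.00 dy -0.10 dz 0.08 yaw 1.00
3 dx -1.00 dy 0.05 dz 0.08 yaw 1.00
4 dx -1.00 dy 0.20 dz 0.08 yaw 1.00
5 dx -1.00 dy 0.36 dz 0.09 yaw 1.00
6 dx -1.00 dy 0.54 dz 0.09 yaw 1.00
7 dx -1.00 dy 0.75 dz 0.10 yaw 1.00
8 dx -0.98 dy 1.00 dz 0.11 yaw 0.22
9 dx -0.92 dy 1.00 dz 0.11 yaw -0.00
10 dx -0.92 dy 1.00 dz 0.11 yaw -0.00
11 dx -0.91 dy 1.00 dz 0.11 yaw -0.00
12 dx -0.92 dy 1.00 dz 0.11 yaw -0.00
13 dx -0.91 dy 1.00 dz 0.11 yaw -0.00
14 dx -0.92 dy 1.00 dz 0.11 yaw -0.00
15 dx -0.91 dy 1.00 dz 0.11 yaw -0.00
16 dx -0.92 dy 1.00 dz 0.11 yaw -0.00
17 dx -0.91 dy 1.00 dz 0.11 yaw -0.00
18 dx -0.92 dy 1.00 dz 0.11 yaw -0.00
19 dx -0.91 dy 1.00 dz 0.12 yaw -0.00
20 dx -0.92 dy 1.00 dz 0.11 yaw -0.00
21 dx -0.91 dy 1.00 dz 0.12 yaw -0.00
22 dx -0.92 dy 1.00 dz 0.11 yaw -0.00
23 dx -0.48 dy 0.52 dz 0.06 yaw -0.00
24 dx 0.00 dy 0.00 dz 0.00 yaw -0.00
end [617.9 181.  130. ] 93.66745635385587
```

Emit:
drive_tool --moves '[{"claw":-1,"dx":-1,"dy":-0.43,"dz":0,"yaw":1},{"claw":-1,"dx":-1,"dy":-0.26,"dz":0,"yaw":1},{"claw":-1,"dx":-1,"dy":-0.1,"dz":0,"yaw":1},{"claw":-1,"dx":-1,"dy":0.05,"dz":0,"yaw":1},{"claw":-1,"dx":-1,"dy":0.2,"dz":0,"yaw":1}]'

```text
time_s: 0.78
ee_pos: [235.8, 485.9, 176.4]
ee_rot: [-179.8, 0.2, 120.1]
force: [0.9, 0.4, 0.2]
gripper_width: 91.3
```

Emit:
drive_tool --moves '[{"claw":-1,"dx":-1,"dy":0.36,"dz":0,"yaw":1},{"claw":-1,"dx":-1,"dy":0.54,"dz":0,"yaw":1},{"claw":-1,"dx":-1,"dy":0.75,"dz":0,"yaw":1},{"claw":-1,"dx":-1,"dy":1,"dz":0,"yaw":0.2},{"claw":-1,"dx":-0.92,"dy":1,"dz":0,"yaw":0}]'

```text
time_s: 1.4
ee_pos: [331.9, 401.1, 175.2]
ee_rot: [-179.8, 0.4, 91.7]
force: [0.2, 0.6, -0.0]
gripper_width: 90.7
```

```bash
python3 -c "
from h import *
plan((618,181,120),93.7,30)"
```

```text
t 1.4 p [331.9 401.1 175.2] rot [-179.77    0.41   91.67] F [ 0.2  0.6 -0. ] w 90.7
0 dx -0.82 dy 1.00 dz 0.20 yaw -0.24
1 dx -0.88 dy 1.00 dz 0.20 yaw 0.00
2 dx -0.88 dy 1.00 dz 0.20 yaw 0.00
3 dx -0.88 dy 1.00 dz 0.20 yaw 0.00
4 dx -0.88 dy 1.00 dz 0.20 yaw 0.00
5 dx -0.88 dy 1.00 dz 0.20 yaw 0.00
6 dx -0.88 dy 1.00 dz 0.21 yaw 0.00
7 dx -0.88 dy 1.00 dz 0.20 yaw 0.00
8 dx -0.88 dy 1.00 dz 0.21 yaw 0.00
9 dx -0.88 dy 1.00 dz 0.20 yaw 0.00
10 dx -0.87 dy 1.00 dz 0.21 yaw 0.00
11 dx -0.88 dy 1.00 dz 0.20 yaw 0.00
12 dx -0.87 dy 1.00 dz 0.21 yaw 0.00
13 dx -0.52 dy 0.59 dz 0.12 yaw 0.00
14 dx 0.00 dy -0.00 dz -0.00 yaw 0.00
end [618. 181. 120.] 93.72871166437588
```

Emit:
drive_tool --moves '[{"claw":-1,"dx":-0.82,"dy":1,"dz":0.1,"yaw":-0.1},{"claw":-1,"dx":-0.88,"dy":1,"dz":0.1,"yaw":0},{"claw":-1,"dx":-0.88,"dy":1,"dz":0.1,"yaw":0},{"claw":-1,"dx":-0.88,"dy":1,"dz":0.1,"yaw":0},{"claw":-1,"dx":-0.88,"dy":1,"dz":0.1,"yaw":0}]'

```text
time_s: 2.02
ee_pos: [437.8, 314.7, 163.9]
ee_rot: [-179.6, 0.5, 92.5]
force: [-0.8, 0.9, -0.7]
gripper_width: 91.4
```

Emit:
drive_tool --moves '[{"claw":-1,"dx":-0.88,"dy":1,"dz":0.1,"yaw":0},{"claw":-1,"dx":-0.88,"dy":1,"dz":0.1,"yaw":0},{"claw":-1,"dx":-0.88,"dy":1,"dz":0.1,"yaw":0},{"claw":-1,"dx":-0.88,"dy":1,"dz":0.1,"yaw":0},{"claw":-1,"dx":-0.88,"dy":1,"dz":0.1,"yaw":0}]'

```text
time_s: 2.65
ee_pos: [543.9, 227.5, 151.9]
ee_rot: [-179.5, 0.6, 92.5]
force: [0.2, 0.5, -0.5]
gripper_width: 91.3
```

```bash
python3 -c "
from h import *
plan((618,181,120),93.7,30)"
```

```text
t 2.65 p [543.9 227.5 151.9] rot [-179.46    0.56   92.54] F [ 0.2  0.5 -0.5] w 91.3
0 dx -0.69 dy 1.00 dz 0.44 yaw -0.14
1 dx -0.72 dy 1.00 dz 0.45 yaw 0.00
2 dx -0.72 dy 1.00 dz 0.45 yaw 0.00
3 dx -0.41 dy 0.56 dz 0.26 yaw 0.00
4 dx -0.00 dy 0.00 dz -0.00 yaw 0.00
end [618.  181.  119.9] 93.73939850735536
```

Emit:
drive_tool --moves '[{"claw":-1,"dx":-0.69,"dy":1,"dz":0.44,"yaw":-0.14},{"claw":-1,"dx":-0.72,"dy":1,"dz":0.45,"yaw":0},{"claw":-1,"dx":-0.72,"dy":1,"dz":0.45,"yaw":0},{"claw":-1,"dx":-0.2,"dy":0.35,"dz":0.2,"yaw":0},{"claw":-1,"dx":0,"dy":0,"dz":0,"yaw":0}]'

```text
time_s: 3.28
ee_pos: [616.7, 181.4, 117.7]
ee_rot: [-179.3, 0.6, 93.6]
force: [-1.2, -0.0, 0.1]
gripper_width: 91.5
```

```bash
python3 - <<'E'
from h import *
from workcell import grab_frame
import cv2
plan((618,181,6),93.7,12)
f=grab_frame("wrist");pickle.dump(f,open("w1.pkl","wb"));cv2.imwrite("pics/w1.png",f["color"])
for p in [(623.5,98,3),(650,100,3),(595,96,3),(645,230,29),(586,227,29),(598,12,55)]: print(p,proj(f,p).round())
E
```

```text
t 3.27 p [616.7 181.4 117.7] rot [-179.28    0.55   93.61] F [-1.2 -0.   0.1] w 91.5
0 dx -0.00 dy 0.01 dz 1.00 yaw -0.01
1 dx -0.01 dy 0.01 dz 1.00 yaw -0.00
2 dx -0.00 dy 0.01 dz 1.00 yaw -0.00
3 dx -0.01 dy 0.01 dz 1.00 yaw -0.00
4 dx -0.00 dy 0.01 dz 1.00 yaw -0.00
5 dx -0.01 dy 0.01 dz 0.59 yaw -0.00
6 dx 0.00 dy 0.00 dz -0.00 yaw -0.00
end [618.  180.9   5.9] 93.69554323257428
(623.5, 98, 3) [321. 258.]
(650, 100, 3) [345. 258.]
(595, 96, 3) [296. 258.]
(645, 230, 29) [353. 143.]
(586, 227, 29) [290. 142.]
(598, 12, 55) [291. 354.]
```

View pics/w1.png

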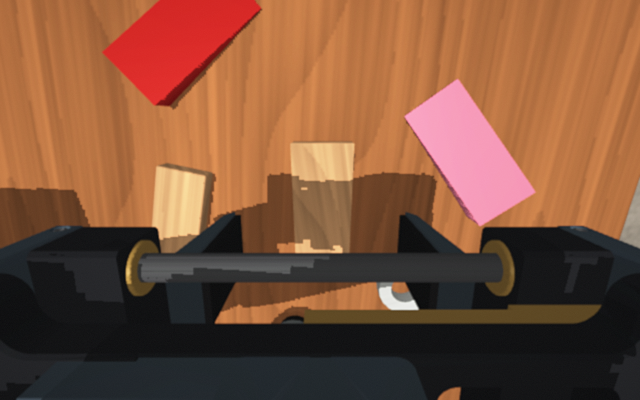

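The wrist view shows the wedge between the open fingers, with its back corners at (291,142) and (354,142). That matches the predictions (290,142) and (353,143). Next I'll descend with the fingers either side of it.

Emit:
drive_tool --moves '[{"claw":-1,"dx":0,"dy":0.02,"dz":1,"yaw":0},{"claw":-1,"dx":0,"dy":0.02,"dz":1,"yaw":0},{"claw":-1,"dx":0,"dy":0.02,"dz":1,"yaw":0},{"claw":-1,"dx":0,"dy":0,"dz":1,"yaw":0},{"claw":-1,"dx":0,"dy":0,"dz":0.8,"yaw":0}]'

```text
time_s: 3.95
ee_pos: [616.2, 185.0, 24.2]
ee_rot: [-179.7, 0.4, 93.9]
force: [-1.1, 0.2, -0.6]
gripper_width: 91.2
```

```bash
python3 -c "
from h import *
plan((618,181,7),93.7,12)"
```

```text
t 3.95 p [616.2 185.   24.2] rot [-179.68    0.38   93.86] F [-1.1  0.2 -0.6] w 91.2
0 dx -0.21 dy 0.08 dz 0.86 yaw 0.02
1 dx 0.00 dy -0.00 dz -0.00 yaw -0.00
end [618.1 180.9   7. ] 93.6883869268152
```

Emit:
drive_tool --moves '[{"claw":-1,"dx":-0.15,"dy":0,"dz":0.5,"yaw":0},{"claw":-1,"dx":0,"dy":-0.1,"dz":0.2,"yaw":0.02},{"claw":-1,"dx":0,"dy":-0.4,"dz":0,"yaw":0},{"claw":-1,"dx":0,"dy":-0.3,"dz":0,"yaw":0},{"claw":-1,"dx":0,"dy":-0.3,"dz":0,"yaw":0}]'

```text
time_s: 4.58
ee_pos: [593.1, 181.0, 10.7]
ee_rot: [-179.8, 0.4, 93.7]
force: [-0.1, 0.2, 0.4]
gripper_width: 91.4
```

```bash
python3 -c "
from h import *
plan((571.6,178,7),93.7,3,.3)"
```

```text
t 4.58 p [593.1 181.   10.7] rot [-179.75    0.35   93.71] F [-0.1  0.2  0.4] w 91.4
0 dx -0.02 dy -0.30 dz 0.05 yaw 0.00
1 dx -0.02 dy -0.30 dz 0.05 yaw 0.00
2 dx -0.02 dy -0.30 dz 0.05 yaw 0.00
end [575.2 178.6   7.7] 93.7143754357045
```

Emit:
drive_tool --moves '[{"claw":-1,"dx":0,"dy":-0.2,"dz":0.15,"yaw":0},{"claw":-1,"dx":0,"dy":-0.25,"dz":0.05,"yaw":0},{"claw":-1,"dx":0,"dy":-0.25,"dz":0,"yaw":0},{"claw":-1,"dx":0,"dy":-0.25,"dz":0,"yaw":0},{"claw":-1,"dx":0,"dy":-0.05,"dz":0,"yaw":0}]'

```text
time_s: 5.2
ee_pos: [571.5, 179.6, 7.2]
ee_rot: [-179.8, 0.3, 93.7]
force: [-0.5, -0.8, 0.2]
gripper_width: 91.5
```

```bash
python3 - <<'E'
from h import *
from workcell import grab_frame
import cv2
plan((571.6,178,7),93.7,2,.3)
f=grab_frame("top");pickle.dump(f,open("t2.pkl","wb"))
g=grab_frame("scene");pickle.dump(g,open("s2.pkl","wb"))
cv2.imwrite("pics/t2.png",cv2.resize(f["color"][120:270,240:450],None,fx=3.8,fy=3.8,interpolation=2))
cv2.imwrite("pics/s2.png",cv2.resize(g["color"][160:330,155:415],None,fx=3,fy=3,interpolation=2))
E
```

```text
t 5.2 p [571.5 179.6   7.2] rot [-179.8     0.34   93.72] F [-0.5 -0.8  0.2] w 91.5
0 dx -0.08 dy -0.00 dz 0.01 yaw 0.00
1 dx 0.00 dy -0.00 dz -0.00 yaw 0.00
end [571.6 178.    7. ] 93.72131379367666
```

View pics/t2.png

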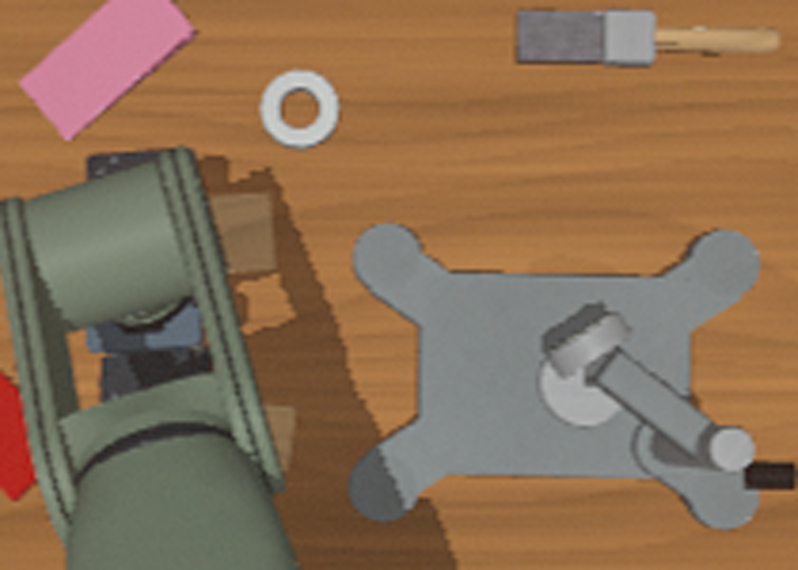

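View pics/s2.png

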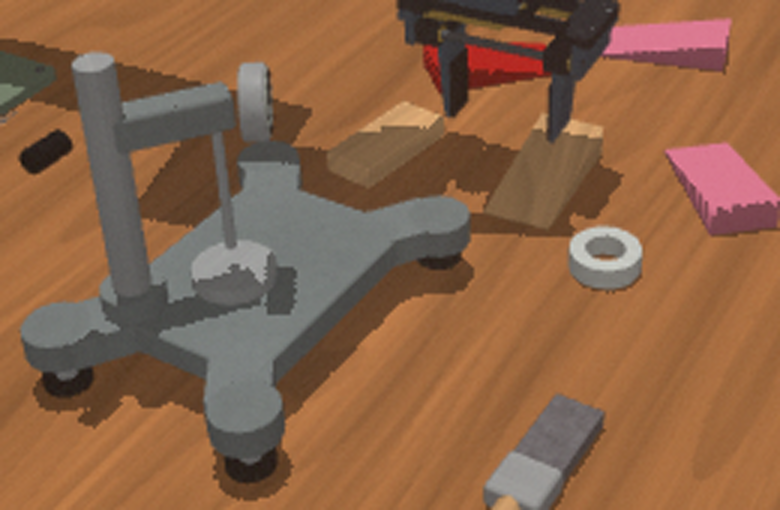

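```bash
python3 - <<'E'
from h import *
s=pickle.load(open("s2.pkl","rb"))
for x in (571.5+45.6,571.5-45.6):
  for y in (164,196):
    for z in (7,20,30): 
      q=proj(s,(x,y,z)); print(x,y,z,((q-[155,160]+.33)*3).round())
print([((proj(s,p)-[155,160]+.33)*3).round() for p in [(653,98,3),(595,96,3),(645,229,29),(586,224,29)]])
from workcell import telemetry; print(telemetry.state())
E
```

```text
617.1 164 7 [544. 177.]
617.1 164 20 [544. 165.]
617.1 164 30 [544. 155.]
617.1 196 7 [559. 159.]
617.1 196 20 [559. 147.]
617.1 196 30 [560. 138.]
525.9 164 7 [454. 151.]
525.9 164 20 [454. 139.]
525.9 164 30 [454. 130.]
525.9 196 7 [471. 134.]
525.9 196 20 [471. 122.]
525.9 196 30 [471. 113.]
[array([547., 231.]), array([486., 213.]), array([603., 129.]), array([542., 116.])]
{'time_s': 5.3, 'qpos': array([16.51993849, 29.30552823, 99.06241078, -0.3688169 , 51.88154634,
       13.02996757]), 'qvel': array([-0.10294226,  0.2665806 , -0.43198864, -0.14412018, -0.09503229,
        0.02796193]), 'effort': array([ 3.97206377e-02, -4.67323601e+01, -1.84403300e+01,  5.13049308e-02,
        5.47340408e-02,  1.16845902e-03]), 'ee_pos': array([571.88225432, 179.65346999,   7.21535045]), 'ee_rot': array([-179.82157144,    0.33810063,   93.71879632]), 'force': array([0.22435623, 0.26428138, 0.25222784]), 'torque': array([-0.12205042,  0.032706  , -0.02764145]), 'gripper_width': 90.95120007501144}
```

```bash
python3 - <<'E'
from h import *
import cv2
s=pickle.load(open("s2.pkl","rb"))
im=cv2.resize(s["color"][140:240,270:370],None,fx=6,fy=6,interpolation=cv2.INTER_NEAREST)
for x in (571.5+45.6,571.5+59,571.5-45.6,571.5-59):
  for y in (164,196):
    q=((proj(s,(x,y,7))-[270,140]+.5)*6).astype(int); cv2.circle(im,tuple(int(a) for a in q),4,(255,0,0),-1)
cv2.imwrite("pics/s2b.png",im)
E
```

```text
(no output)
```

View pics/s2b.png

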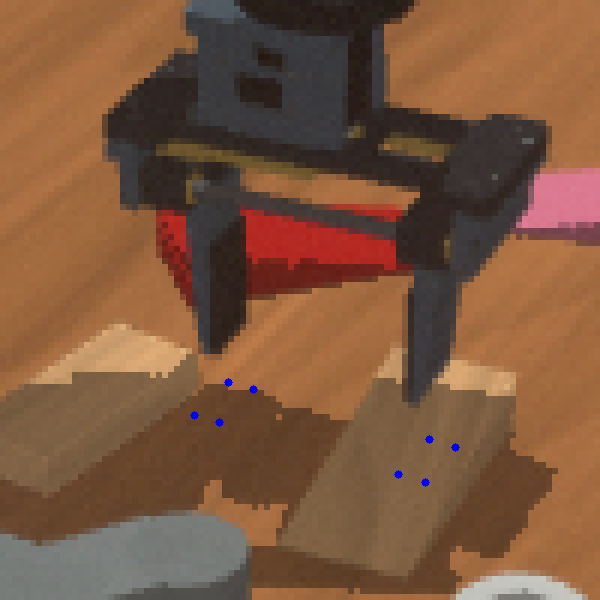

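```bash
python3 - <<'E'
from h import *
from workcell import grab_frame,telemetry
import cv2
from scipy.spatial.transform import Rotation as R
f=grab_frame("wrist");s=telemetry.state()
print(np.round(f["pose"],2),s["ee_pos"])
im=f["color"].copy()
Rt=R.from_euler("xyz",s["ee_rot"],degrees=True).as_matrix()
for y in (-59,-45.6,45.6,59):
  for x in (-16,16):
   for z,c in ((0,(255,0,0)),(-39,(0,255,0))):
    q=proj(f,s["ee_pos"]+Rt@[x,y,z]); cv2.circle(im,tuple(int(a) for a in q),3,c,-1)
for p in [(653,98,3),(595,96,3),(645,229,29),(586,225,29)]:
    cv2.circle(im,tuple(int(a) for a in proj(f,p)),3,(0,0,255),-1)
cv2.imwrite("pics/w2.png",im)
E
```

```text
[[ 1.0000e+00  6.0000e-02  1.0000e-02  5.6885e+02]
 [ 6.0000e-02 -9.7000e-01 -2.5000e-01  2.4940e+02]
 [-0.0000e+00  2.5000e-01 -9.7000e-01  2.1355e+02]
 [ 0.0000e+00  0.0000e+00  0.0000e+00  1.0000e+00]] [572.06347519 179.68676491   7.22656085]
```

View pics/w2.png

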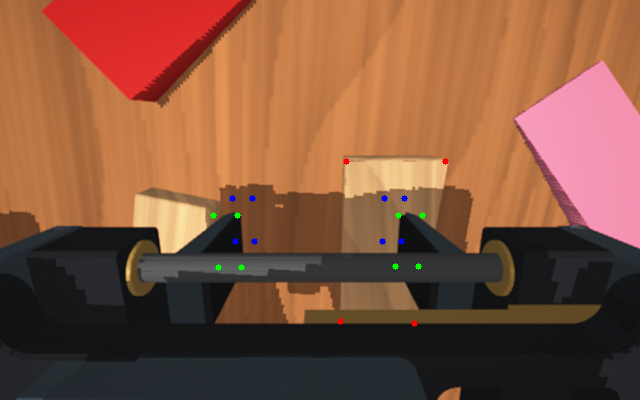

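The wedge hasn't moved. In both the wrist view (tips at the green marks, about (240,215) and (400,215)) and the scene view, the real fingertips sit about 39–40 mm above the reported TCP, while the wrist camera calibration agrees with the wedge. So I'll treat fingertip z as ee_z + 39, go back over the wedge and descend carefully while watching the force.

Emit:
drive_tool --moves '[{"claw":-1,"dx":0,"dy":0.8,"dz":0,"yaw":0},{"claw":-1,"dx":0,"dy":0.8,"dz":0,"yaw":0},{"claw":-1,"dx":0,"dy":0.65,"dz":0,"yaw":0},{"claw":-1,"dx":0,"dy":0.05,"dz":0,"yaw":0}]'

```text
time_s: 5.85
ee_pos: [619.8, 182.8, 7.0]
ee_rot: [-179.8, 0.3, 93.7]
force: [0.3, -0.7, 0.3]
gripper_width: 91.4
```

```bash
python3 -c "
from h import *
plan((618,181,-30),93.7,12)"
```

```text
t 5.85 p [619.8 182.8   7. ] rot [-179.85    0.33   93.71] F [ 0.3 -0.7  0.3] w 91.4
0 dx -0.05 dy -0.05 dz 1.00 yaw 0.00
1 dx -0.03 dy -0.05 dz 0.85 yaw 0.00
2 dx -0.00 dy 0.00 dz 0.00 yaw 0.00
end [617.9 181.1 -30. ] 93.71352107090878
```

Emit:
drive_tool --moves '[{"claw":-1,"dx":0,"dy":-0.05,"dz":0.6,"yaw":0},{"claw":-1,"dx":0,"dy":-0.05,"dz":0.6,"yaw":0},{"claw":-1,"dx":0,"dy":0,"dz":0.3,"yaw":0}]'

```text
time_s: 6.22
ee_pos: [615.9, 182.2, -25.3]
ee_rot: [-179.7, 0.4, 93.7]
force: [0.4, 0.2, 0.5]
gripper_width: 91.2
```

```bash
cat > view.py <<'E'
import sys
from h import *
from workcell import grab_frame,telemetry
import cv2
n=sys.argv[1]
f=grab_frame("scene");pickle.dump(f,open(n+".pkl","wb"))
x,y,w,h=270,140,100,100
cv2.imwrite(f"pics/{n}.png",cv2.resize(f["color"][y:y+h,x:x+w],None,fx=6,fy=6,interpolation=2))
s=telemetry.state();print(s["time_s"],s["ee_pos"].round(1),s["force"].round(1))
E
python3 view.py s3
```

```text
6.275 [615.5 182.1 -25.9] [-0.8 -0.5 -1.4]
```

View pics/s3.png

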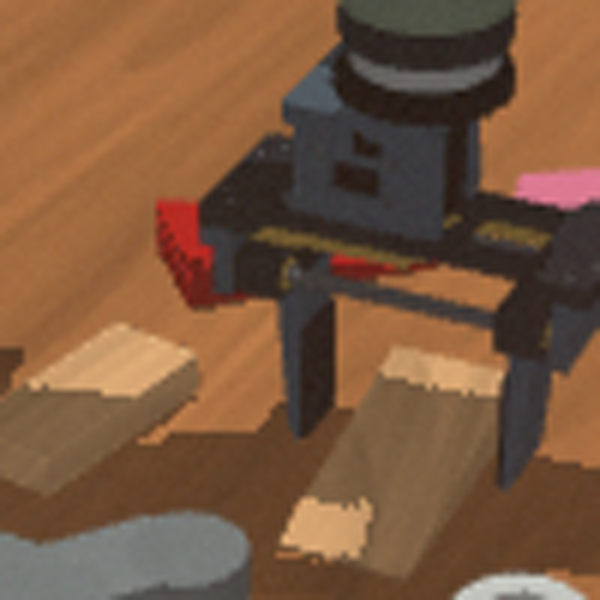

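Emit:
drive_tool --moves '[{"claw":-0.6,"dx":0,"dy":0.1,"dz":0.15,"yaw":0},{"claw":-0.6,"dx":0,"dy":0,"dz":0.08,"yaw":0},{"claw":-0.6,"dx":0,"dy":0,"dz":0,"yaw":0}]'

```text
time_s: 6.65
ee_pos: [617.6, 182.3, -30.8]
ee_rot: [-179.7, 0.4, 93.7]
force: [-0.2, -0.2, -0.7]
gripper_width: 73.1
```

Emit:
drive_tool --moves '[{"claw":-0.6,"dx":0,"dy":-0.3,"dz":0,"yaw":0},{"claw":-0.6,"dx":0,"dy":-0.3,"dz":0,"yaw":0},{"claw":-0.6,"dx":0,"dy":-0.3,"dz":0,"yaw":0},{"claw":-0.6,"dx":0,"dy":-0.3,"dz":0,"yaw":0},{"claw":-0.6,"dx":0,"dy":-0.3,"dz":0,"yaw":0}]'

```text
time_s: 7.28
ee_pos: [586.4, 180.4, -29.8]
ee_rot: [-179.8, 0.3, 93.7]
force: [0.5, -0.5, -1.1]
gripper_width: 73.1
```

Emit:
drive_tool --moves '[{"claw":-0.6,"dx":0,"dy":-0.2,"dz":0,"yaw":0},{"claw":-0.6,"dx":0,"dy":-0.05,"dz":0,"yaw":0}]'

```text
time_s: 7.52
ee_pos: [580.7, 180.0, -29.7]
ee_rot: [-179.8, 0.3, 93.7]
force: [0.2, -0.5, 0.3]
gripper_width: 73.0
```

```bash
python3 view.py s4
```

```text
7.575 [580.6 180.  -29.7] [-0.8  0.1  0.3]
```

View pics/s4.png

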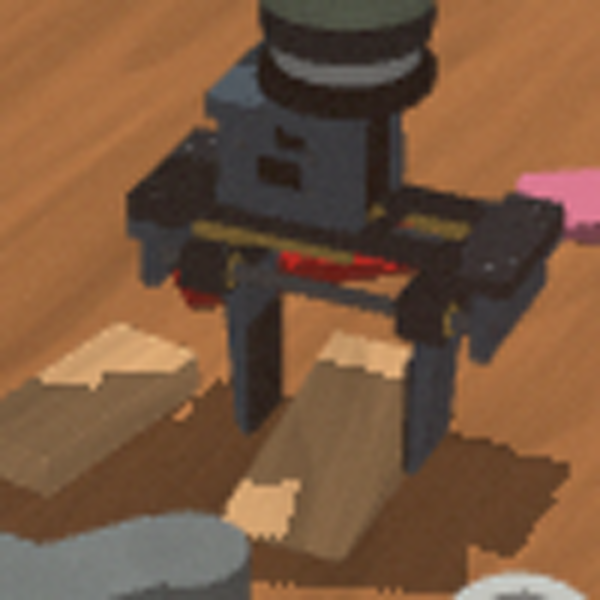

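```bash
python3 - <<'E'
from h import *
for n,pts in (("s3",[(278,545,3),(407,578,3),(392,345,29),(506,372,29)]),("s4",[(222,524,3),(343,558,3),(335,330,29),(413,345,29)])):
    f=pickle.load(open(n+".pkl","rb"))
    print(n,[ray(f,270+u/6-.42,140+v/6-.42,z)[:2].round(1).tolist() for u,v,z in pts])
E
```

```text
s3 [[592.9, 96.5], [652.7, 101.0], [581.7, 229.1], [638.2, 232.2]]
s4 [[563.8, 98.9], [622.1, 101.1], [552.1, 228.7], [590.3, 233.6]]
```

The scene view shows the wedge shifted by about 30 mm with its heading unchanged, so it now lines up with the foot to within about 1.5 mm. Next I'll centre the fingers, back out behind it, narrow them and push.

Emit:
drive_tool --moves '[{"claw":-0.6,"dx":0,"dy":0.32,"dz":0,"yaw":0},{"claw":-0.6,"dx":0.5,"dy":0,"dz":0,"yaw":0},{"claw":-0.6,"dx":1,"dy":0,"dz":0,"yaw":0},{"claw":-0.6,"dx":1,"dy":0,"dz":0,"yaw":0},{"claw":-0.6,"dx":0.8,"dy":0,"dz":0,"yaw":0}]'

```text
time_s: 8.2
ee_pos: [583.3, 250.8, -30.3]
ee_rot: [-179.8, 0.3, 93.7]
force: [0.4, -0.1, 0.3]
gripper_width: 73.0
```

Emit:
drive_tool --moves '[{"claw":0,"dx":0.35,"dy":0,"dz":0,"yaw":0},{"claw":0.1,"dx":0,"dy":0,"dz":0,"yaw":0},{"claw":0.1,"dx":0,"dy":0,"dz":0,"yaw":0},{"claw":0.1,"dx":0,"dy":0,"dz":0,"yaw":0}]'

```text
time_s: 8.7
ee_pos: [582.2, 259.5, -30.6]
ee_rot: [-179.7, 0.3, 93.8]
force: [0.8, 0.0, 0.7]
gripper_width: 41.7
```

```bash
python3 view.py s5;python3 -c "
from h import *
plan((584.1,250,-30),93.7,2)"
```

```text
8.75 [582.2 259.5 -30.5] [-0.3 -0.7 -0.3]
t 8.75 p [582.2 259.5 -30.5] rot [-179.74    0.34   93.8 ] F [-0.3 -0.7 -0.3] w 41.3
0 dx -0.48 dy 0.06 dz -0.03 yaw 0.01
1 dx 0.00 dy 0.00 dz 0.00 yaw 0.00
end [584.  250.  -29.9] 93.717150634399
```

View pics/s5.png

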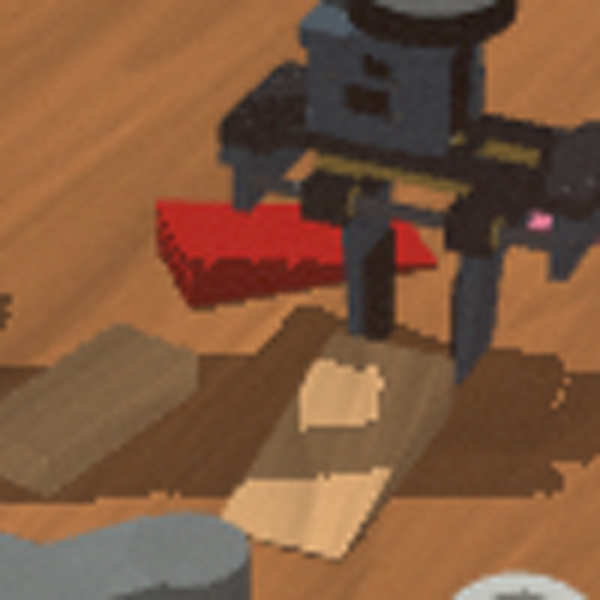

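Emit:
drive_tool --moves '[{"claw":0.1,"dx":-0.5,"dy":0.06,"dz":0,"yaw":0},{"claw":0.1,"dx":-0.4,"dy":0,"dz":0,"yaw":0},{"claw":0.1,"dx":-0.4,"dy":0,"dz":0,"yaw":0},{"claw":0.1,"dx":-0.4,"dy":0,"dz":0,"yaw":0},{"claw":0.1,"dx":-0.4,"dy":0,"dz":0,"yaw":0}]'

```text
time_s: 9.38
ee_pos: [586.5, 213.9, -30.3]
ee_rot: [-179.7, 0.3, 93.7]
force: [-0.0, 0.3, -0.2]
gripper_width: 41.2
```

Emit:
drive_tool --moves '[{"claw":0.1,"dx":-0.4,"dy":0,"dz":0,"yaw":0},{"claw":0.1,"dx":-0.4,"dy":0,"dz":0,"yaw":0},{"claw":0.1,"dx":-0.4,"dy":0,"dz":0,"yaw":0},{"claw":0.1,"dx":-0.4,"dy":0,"dz":0,"yaw":0},{"claw":0.1,"dx":-0.2,"dy":0,"dz":0,"yaw":0}]'

```text
time_s: 10.0
ee_pos: [589.0, 175.1, -30.0]
ee_rot: [-179.7, 0.3, 93.7]
force: [0.2, 0.2, -0.8]
gripper_width: 41.2
```

```bash
python3 view.py s6;python3 -c "
from h import *
h=np.array([.0645,-.998]);
plan((584.1+.0645*119,131,-31),93.7,2)"
```

```text
10.05 [589.  174.7 -30. ] [ 0.4 -0.3  0.7]
t 10.05 p [589.  174.7 -30. ] rot [-179.73    0.36   93.69] F [ 0.4 -0.3  0.7] w 40.9
0 dx -1.00 dy -0.00 dz 0.02 yaw -0.00
1 dx -1.00 dy -0.00 dz 0.03 yaw -0.00
end [591.6 134.8 -31. ] 93.68764909635024
```

View pics/s6.png

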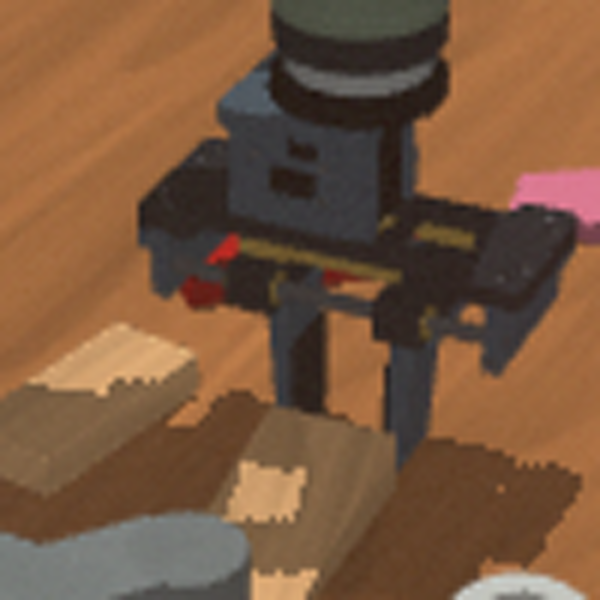

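Emit:
drive_tool --moves '[{"claw":0.1,"dx":-0.4,"dy":0,"dz":0,"yaw":0},{"claw":0.1,"dx":-0.4,"dy":0,"dz":0,"yaw":0},{"claw":0.1,"dx":-0.4,"dy":0,"dz":0,"yaw":0},{"claw":0.1,"dx":-0.2,"dy":0,"dz":0,"yaw":0},{"claw":0.1,"dx":-0.1,"dy":0,"dz":0,"yaw":0}]'

```text
time_s: 10.68
ee_pos: [591.1, 142.9, -29.8]
ee_rot: [-179.7, 0.4, 93.7]
force: [-0.1, 0.6, -0.4]
gripper_width: 40.9
```

```bash
sed -i 's/x,y,w,h=270,140,100,100/x,y,w,h=250,160,100,100/' view.py; python3 view.py s7
```

```text
10.725 [591.1 142.7 -29.8] [-0.4 -0.9 -0.2]
```

View pics/s7.png

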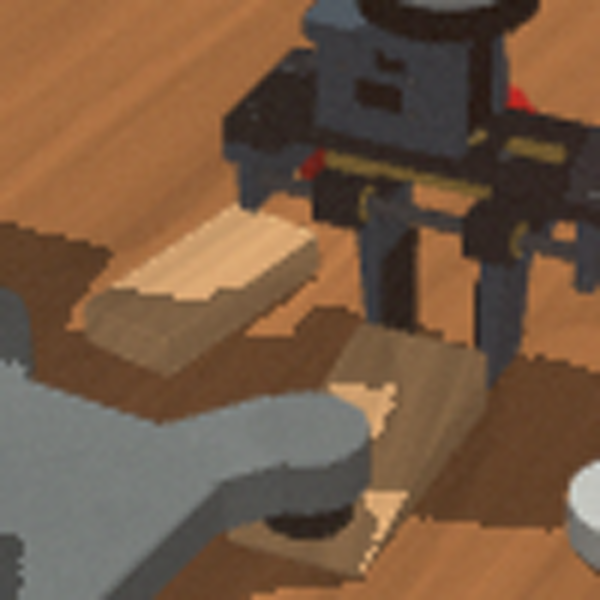

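The wedge's thin end is under the foot, centred on it at about (310,520), and the push force is still near zero. I'll go on slowly.

Emit:
drive_tool --moves '[{"claw":0.1,"dx":-0.12,"dy":0,"dz":0,"yaw":0},{"claw":0.1,"dx":-0.12,"dy":0,"dz":0,"yaw":0},{"claw":0.1,"dx":-0.12,"dy":0,"dz":0,"yaw":0}]'

```text
time_s: 11.1
ee_pos: [591.6, 135.6, -29.7]
ee_rot: [-179.7, 0.4, 93.7]
force: [0.2, 1.4, 0.2]
gripper_width: 40.8
```

Emit:
drive_tool --moves '[{"claw":0.1,"dx":-0.1,"dy":0,"dz":0,"yaw":0},{"claw":0.1,"dx":-0.1,"dy":0,"dz":0,"yaw":0}]'

```text
time_s: 11.35
ee_pos: [591.8, 131.4, -29.7]
ee_rot: [-179.7, 0.3, 93.7]
force: [-0.2, 1.9, -1.6]
gripper_width: 41.3
```

Emit:
drive_tool --moves '[{"claw":0.1,"dx":-0.08,"dy":0,"dz":0,"yaw":0},{"claw":0.1,"dx":-0.08,"dy":0,"dz":0,"yaw":0}]'

```text
time_s: 11.6
ee_pos: [592.1, 130.2, -29.7]
ee_rot: [-179.8, 0.1, 93.6]
force: [-1.6, 6.6, -0.9]
gripper_width: 41.0
```

Emit:
drive_tool --moves '[{"claw":0.1,"dx":-0.08,"dy":0,"dz":0,"yaw":0}]'

```text
time_s: 11.72
ee_pos: [592.2, 130.3, -29.6]
ee_rot: [-179.8, -0.0, 93.6]
force: [-0.7, 7.6, -0.4]
gripper_width: 41.2
```

Emit:
drive_tool --moves '[{"claw":0.1,"dx":-0.14,"dy":0,"dz":0,"yaw":0},{"claw":0.1,"dx":-0.14,"dy":0,"dz":0,"yaw":0}]'

```text
time_s: 11.98
ee_pos: [592.6, 130.1, -29.5]
ee_rot: [-179.9, -0.5, 93.4]
force: [-0.2, 11.6, -1.2]
gripper_width: 41.3
```

Emit:
drive_tool --moves '[{"claw":0.1,"dx":-0.18,"dy":0,"dz":0,"yaw":0},{"claw":0.1,"dx":-0.18,"dy":0,"dz":0,"yaw":0}]'

```text
time_s: 12.22
ee_pos: [593.1, 130.4, -29.3]
ee_rot: [-179.9, -1.2, 93.1]
force: [-2.2, 13.6, -0.9]
gripper_width: 41.0
```

Emit:
drive_tool --moves '[{"claw":0.1,"dx":-0.22,"dy":0,"dz":0,"yaw":0},{"claw":0.1,"dx":-0.22,"dy":0,"dz":0,"yaw":0}]'

```text
time_s: 12.48
ee_pos: [594.0, 130.2, -29.0]
ee_rot: [179.9, -1.9, 92.9]
force: [-0.6, 15.5, -0.9]
gripper_width: 41.3
```

```bash
python3 view.py s8
```

```text
12.525 [594.1 130.  -29. ] [-0.9 15.3 -0.7]
```

View pics/s8.png

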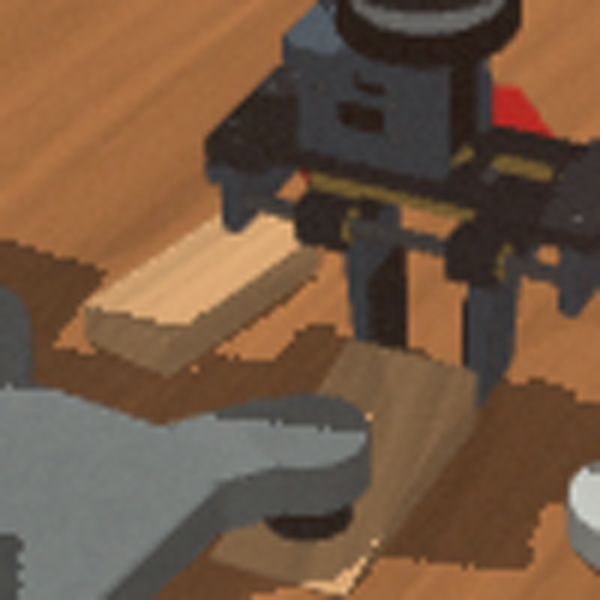

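Emit:
drive_tool --moves '[{"claw":0.1,"dx":-0.26,"dy":0,"dz":0,"yaw":0},{"claw":0.1,"dx":-0.26,"dy":0,"dz":0,"yaw":0}]'

```text
time_s: 12.78
ee_pos: [595.5, 128.6, -28.7]
ee_rot: [179.8, -2.7, 92.6]
force: [0.1, 15.5, -1.5]
gripper_width: 41.2
```

```bash
cat > tip.py <<'E'
from h import *
from scipy.spatial.transform import Rotation as R
from workcell import telemetry
s=telemetry.state();M=R.from_euler("xyz",s["ee_rot"],degrees=True).as_matrix()
print("tip",(s["ee_pos"]-39*M[:,2]).round(2),"ee",s["ee_pos"].round(1),s["ee_rot"].round(2),s["force"].round(1))
E
python3 tip.py
```

```text
tip [595.45 126.83  10.28] ee [595.5 128.6 -28.7] [179.75  -2.66  92.59] [ 0.1 15.5 -1.5]
```

Emit:
drive_tool --moves '[{"claw":0.1,"dx":0.3,"dy":0,"dz":0,"yaw":0},{"claw":0.1,"dx":0.6,"dy":0,"dz":0,"yaw":0},{"claw":0.1,"dx":0.6,"dy":0,"dz":0,"yaw":0},{"claw":0.1,"dx":0.2,"dy":0,"dz":-0.7,"yaw":0},{"claw":0.1,"dx":0,"dy":0,"dz":-1,"yaw":0}]'

```text
time_s: 13.4
ee_pos: [592.6, 162.4, 7.2]
ee_rot: [179.9, -2.5, 92.7]
force: [0.1, -0.3, 0.6]
gripper_width: 41.2
```

Emit:
drive_tool --moves '[{"claw":0.5,"dx":0,"dy":0,"dz":-1,"yaw":0},{"claw":1,"dx":0,"dy":0,"dz":-1,"yaw":0},{"claw":1,"dx":0,"dy":0,"dz":-1,"yaw":0},{"claw":1,"dx":0,"dy":0,"dz":-0.2,"yaw":0},{"claw":1,"dx":0,"dy":0,"dz":0,"yaw":0}]'

```text
time_s: 14.02
ee_pos: [594.4, 159.5, 78.9]
ee_rot: [179.5, -2.5, 92.8]
force: [-0.0, -0.4, -0.2]
gripper_width: 0.4
```

```bash
sed -i 's/x,y,w,h=250,160,100,100/x,y,w,h=220,140,133,100/' view.py; python3 tip.py; python3 view.py s9;  python3 -c "
from h import *
plan((598,12,66),92.6,12)"
```

```text
tip [594.15 157.83 117.83] ee [594.4 159.5  78.9] [179.53  -2.47  92.77] [-0.  -0.4 -0.2]
14.075 [594.3 159.5  78.6] [-0.4 -0.4  0. ]
t 14.07 p [594.3 159.5  78.6] rot [179.55  -2.47  92.77] F [-0.4 -0.4  0. ] w 0.6
0 dx -1.00 dy -0.02 dz 0.09 yaw 0.02
1 dx -1.00 dy -0.02 dz 0.08 yaw -0.00
2 dx -1.00 dy -0.02 dz 0.09 yaw -0.00
3 dx -1.00 dy -0.02 dz 0.08 yaw -0.00
4 dx -1.00 dy -0.02 dz 0.09 yaw -0.00
5 dx -1.00 dy -0.02 dz 0.08 yaw -0.00
6 dx -1.00 dy -0.02 dz 0.09 yaw -0.00
7 dx -0.38 dy -0.01 dz 0.03 yaw -0.00
8 dx 0.00 dy -0.00 dz 0.00 yaw -0.00
end [598.1  11.9  66. ] 92.59683830514511
```

View pics/s9.png

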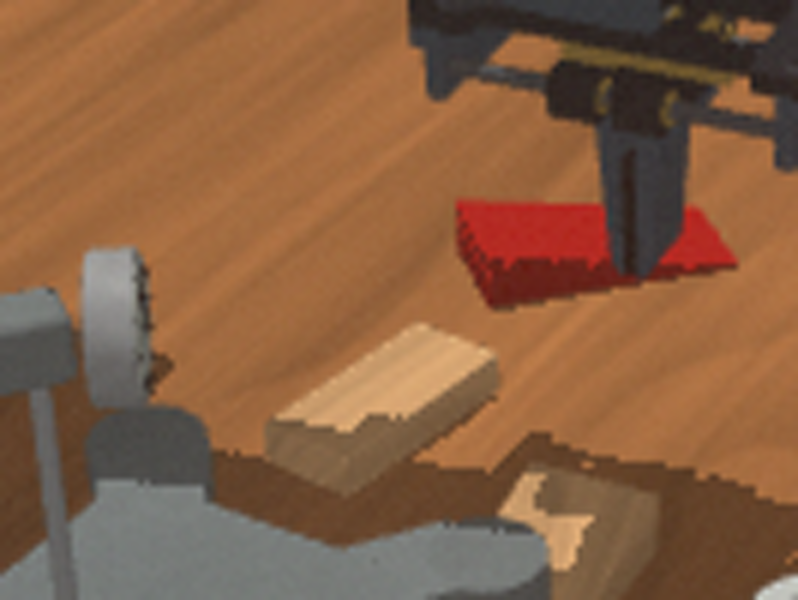

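```bash
python3 -c "
from h import *
f=pickle.load(open('s9.pkl','rb'))
for dz in (0,39): print((proj(f,(594.2,158,78.7+dz))-[220,140]+.5)*6)"
```

```text
[647.17578138 331.25451229]
[647.71596163 253.29507996]
```

Emit:
drive_tool --moves '[{"claw":1,"dx":-1,"dy":-0.03,"dz":0,"yaw":0},{"claw":1,"dx":-1,"dy":-0.03,"dz":0,"yaw":0},{"claw":1,"dx":-1,"dy":-0.03,"dz":0,"yaw":0},{"claw":1,"dx":-1,"dy":-0.03,"dz":0,"yaw":0},{"claw":1,"dx":-1,"dy":-0.03,"dz":0,"yaw":0}]'

```text
time_s: 14.7
ee_pos: [594.6, 52.1, 71.6]
ee_rot: [179.8, -2.4, 92.8]
force: [0.4, 0.0, -0.2]
gripper_width: 0.8
```

Emit:
drive_tool --moves '[{"claw":1,"dx":-1,"dy":-0.03,"dz":0,"yaw":0},{"claw":1,"dx":-0.9,"dy":-0.03,"dz":0,"yaw":0},{"claw":1,"dx":0,"dy":0,"dz":0,"yaw":0}]'

```text
time_s: 15.08
ee_pos: [595.4, 9.3, 69.9]
ee_rot: [179.8, -2.4, 92.6]
force: [0.1, -1.2, 0.9]
gripper_width: 0.3
```

```bash
python3 tip.py; sed -i 's/x,y,w,h=220,140,133,100/x,y,w,h=220,160,133,100/' view.py; python3 view.py s10
```

```text
tip [595.31   7.68 108.9 ] ee [595.4   9.3  69.9] [179.8   -2.38  92.61] [ 0.1 -1.2  0.9]
15.125 [595.4  10.   69.9] [ 1.1 -0.1 -0.1]
```

View pics/s10.png

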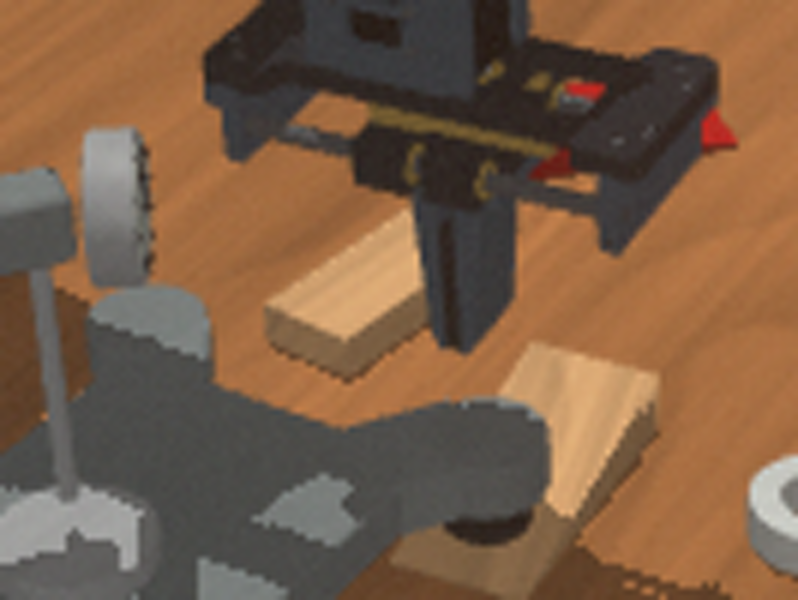

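Emit:
drive_tool --moves '[{"claw":1,"dx":0.1,"dy":0.2,"dz":0.5,"yaw":0},{"claw":1,"dx":0.05,"dy":0,"dz":0.8,"yaw":0},{"claw":1,"dx":0.05,"dy":0,"dz":0.5,"yaw":0},{"claw":1,"dx":0,"dy":0,"dz":0.25,"yaw":0}]'

```text
time_s: 15.62
ee_pos: [599.1, 18.6, 25.8]
ee_rot: [179.9, -2.4, 92.8]
force: [0.7, -0.1, -1.1]
gripper_width: 0.3
```

```bash
python3 tip.py;  python3 view.py s11
```

```text
tip [599.1   16.98  64.76] ee [599.1  18.6  25.8] [179.86  -2.44  92.8 ] [ 0.7 -0.1 -1.1]
15.675 [598.6  18.6  25.3] [-0.5  0.  -0.2]
```

View pics/s11.png

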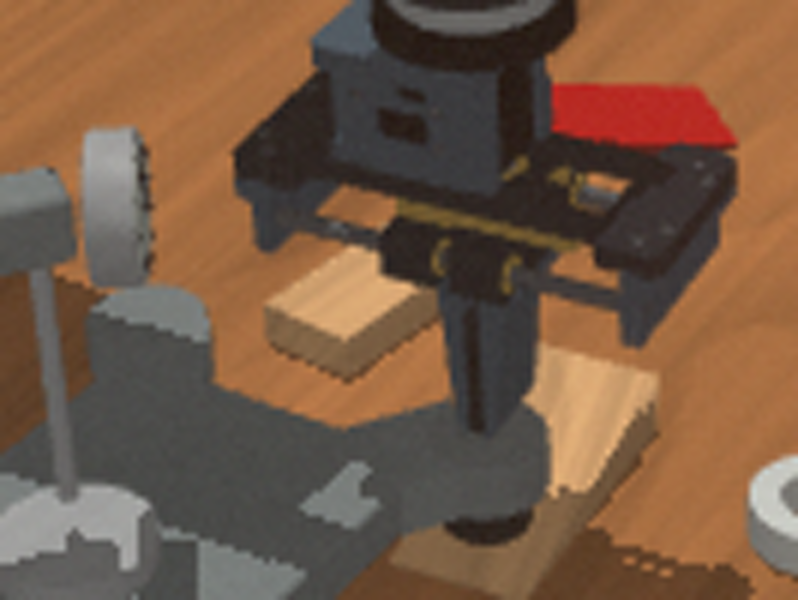

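Emit:
drive_tool --moves '[{"claw":1,"dx":-0.22,"dy":0,"dz":0.1,"yaw":0},{"claw":1,"dx":-0.05,"dy":0,"dz":0.1,"yaw":0},{"claw":1,"dx":0,"dy":0,"dz":0.1,"yaw":0}]'

```text
time_s: 16.05
ee_pos: [599.3, 13.3, 20.8]
ee_rot: [179.9, -2.5, 92.8]
force: [-4.6, 0.3, 17.5]
gripper_width: 0.4
```

Emit:
drive_tool --moves '[{"claw":1,"dx":0,"dy":0,"dz":0.1,"yaw":0},{"claw":1,"dx":0,"dy":0,"dz":0.1,"yaw":0}]'

```text
time_s: 16.3
ee_pos: [599.4, 13.3, 20.9]
ee_rot: [179.8, -2.5, 92.8]
force: [-3.9, 0.8, 9.4]
gripper_width: 0.1
```

Contact came at 17 N, then a steady 9 N with no sinking. I'll hold a moment longer and then withdraw.

Emit:
drive_tool --moves '[{"claw":1,"dx":0,"dy":0,"dz":0.13,"yaw":0},{"claw":1,"dx":0,"dy":0,"dz":0.13,"yaw":0},{"claw":1,"dx":0,"dy":0,"dz":0.13,"yaw":0},{"claw":1,"dx":0,"dy":0,"dz":0.13,"yaw":0}]'

```text
time_s: 16.8
ee_pos: [599.6, 13.3, 20.9]
ee_rot: [179.5, -2.5, 92.7]
force: [-4.6, 0.9, 13.8]
gripper_width: 0.2
```

```bash
python3 tip.py;  python3 view.py s12
```

```text
tip [599.32  11.58  59.83] ee [599.6  13.3  20.9] [179.5   -2.5   92.72] [-4.6  0.9 13.8]
16.85 [599.5  13.3  20.8] [-4.8  0.3 13.9]
```

Emit:
drive_tool --moves '[{"claw":1,"dx":0,"dy":0,"dz":-0.3,"yaw":0},{"claw":1,"dx":0,"dy":0,"dz":-1,"yaw":0},{"claw":1,"dx":0,"dy":0,"dz":-1,"yaw":0},{"claw":1,"dx":0,"dy":0,"dz":-1,"yaw":0},{"claw":1,"dx":0.5,"dy":0,"dz":-1,"yaw":0}]'

```text
time_s: 17.48
ee_pos: [598.5, 18.3, 110.2]
ee_rot: [179.5, -2.5, 92.6]
force: [0.4, 0.1, -0.1]
gripper_width: 0.8
```

Emit:
drive_tool --moves '[{"claw":1,"dx":1,"dy":0,"dz":-1,"yaw":0},{"claw":1,"dx":1,"dy":0,"dz":-0.5,"yaw":0},{"claw":1,"dx":1,"dy":0,"dz":0,"yaw":0},{"claw":1,"dx":1,"dy":0,"dz":0,"yaw":0},{"claw":1,"dx":1,"dy":0,"dz":0,"yaw":0}]'

```text
time_s: 18.1
ee_pos: [594.0, 120.7, 146.1]
ee_rot: [179.4, -2.5, 92.5]
force: [0.0, 0.0, 0.6]
gripper_width: -0.0
```

Emit:
drive_tool --moves '[{"claw":1,"dx":1,"dy":0,"dz":0,"yaw":0},{"claw":1,"dx":1,"dy":0,"dz":0,"yaw":0},{"claw":1,"dx":1,"dy":0,"dz":0,"yaw":0},{"claw":1,"dx":1,"dy":0,"dz":0,"yaw":0},{"claw":1,"dx":0,"dy":0,"dz":0,"yaw":0}]'

```text
time_s: 18.73
ee_pos: [589.4, 208.2, 148.3]
ee_rot: [179.5, -2.4, 92.7]
force: [-1.5, 0.1, -0.7]
gripper_width: -0.1
```

```bash
python3 tip.py;  python3 - <<'E'
from h import *
from workcell import grab_frame
import cv2
f=grab_frame("top");g=grab_frame("scene");pickle.dump((f,g),open("end.pkl","wb"))
cv2.imwrite("pics/t13.png",cv2.resize(f["color"][120:270,240:450],None,fx=3.8,fy=3.8,interpolation=2))
cv2.imwrite("pics/s13.png",cv2.resize(g["color"][160:330,155:415],None,fx=3,fy=3,interpolation=2))
E
```

```text
tip [589.16 206.53 187.25] ee [589.4 208.2 148.3] [179.47  -2.45  92.66] [-1.5  0.1 -0.7]
```

View pics/t13.png

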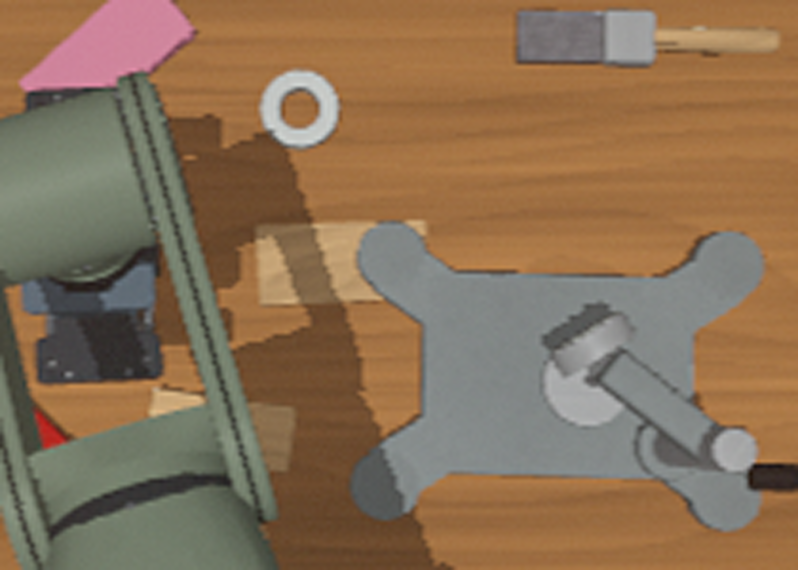

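View pics/s13.png

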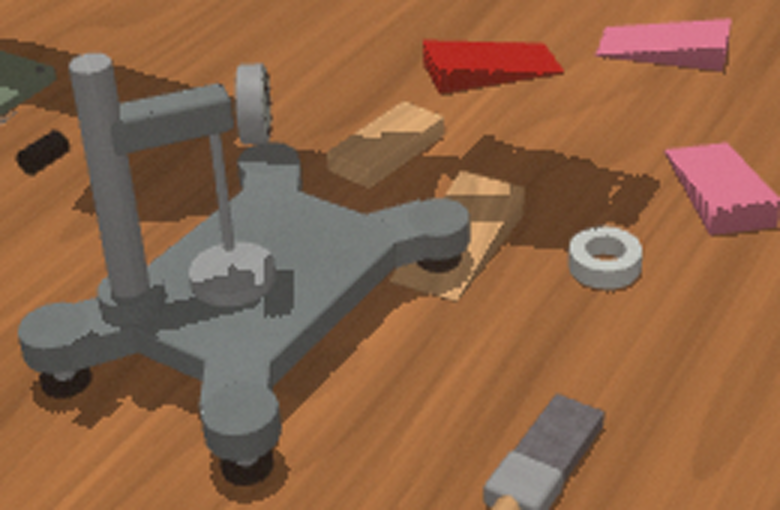

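```bash
python3 - <<'E'
from h import *
import cv2
f,g=pickle.load(open("end.pkl","rb"))
t0=pickle.load(open("top0.pkl","rb"));s0=pickle.load(open("scene0.pkl","rb"));t2=pickle.load(open("t2.pkl","rb"));s2=pickle.load(open("s2.pkl","rb"))
def tm(a,b,x,y,w,h,lab):
    a=cv2.cvtColor(a,6);b=cv2.cvtColor(b,6)
    k=8
    A=cv2.resize(a[y:y+h,x:x+w],None,fx=k,fy=k,interpolation=2);B=cv2.resize(b[y-5:y+h+5,x-5:x+w+5],None,fx=k,fy=k,interpolation=2)
    r=cv2.matchTemplate(B,A,cv2.TM_CCOEFF_NORMED);_,m,_,l=cv2.minMaxLoc(r);print(lab,(l[0]/k-5,l[1]/k-5),round(m,3))
for n,a,b in(("ref t2",t0["color"],t2["color"]),("end",t0["color"],f["color"])):
  tm(a,b,332,176,22,22,n+" short lug");tm(a,b,420,178,24,22,n+" lug+-");tm(a,b,380,196,30,40,n+" mid");tm(a,b,372,118,76,22,n+" brush");tm(a,b,306,135,26,26,n+" casting")
for n,a,b in(("ref s2",s0["color"],s2["color"]),("end s",s0["color"],g["color"])):
  tm(a,b,178,175,24,80,n+" column");tm(a,b,221,285,30,40,n+" front foot");tm(a,b,160,258,30,38,n+" lug--");tm(a,b,284,222,28,20,n+" short lug");tm(a,b,340,230,32,30,n+" casting")
import glob
for n in ("s5","s7","s8","s9","s10","s12"):
  q=pickle.load(open(n+".pkl","rb"));tm(s0["color"],q["color"],178,175,24,80,n+" column");tm(s0["color"],q["color"],221,285,30,40,n+" front foot");tm(s0["color"],q["color"],160,258,30,38,n+" lug--")
E
```

```text
ref t2 short lug (0.0, 0.0) 0.989
ref t2 lug+- (0.0, 0.0) 0.991
ref t2 mid (0.0, 0.0) 0.999
ref t2 brush (0.0, 0.0) 0.997
ref t2 casting (0.0, 0.0) 0.999
end short lug (5.0, -2.75) 0.453
end lug+- (1.125, 0.375) 0.934
end mid (0.875, 0.0) 0.982
end brush (0.0, 0.0) 0.997
end casting (0.0, 0.0) 0.959
ref s2 column (0.0, 0.0) 0.827
ref s2 front foot (0.0, 0.0) 0.998
ref s2 lug-- (0.0, 0.0) 0.998
ref s2 short lug (-4.25, 5.0) 0.676
ref s2 casting (0.0, 0.0) 0.94
end s column (-1.125, 0.375) 0.701
end s front foot (-1.25, 0.75) 0.986
end s lug-- (-0.75, 0.25) 0.989
end s short lug (-4.0, 5.0) 0.662
end s casting (0.125, 0.125) 0.884
s5 column (0.0, 0.125) 0.891
s5 front foot (0.0, 0.0) 0.998
s5 lug-- (0.0, 0.0) 0.998
s7 column (0.0, 0.0) 0.814
s7 front foot (0.0, 0.0) 0.998
s7 lug-- (0.0, 0.0) 0.998
s8 column (-0.25, 0.125) 0.804
s8 front foot (-0.375, 0.125) 0.988
s8 lug-- (-0.125, 0.0) 0.996
s9 column (-1.125, 0.375) 0.754
s9 front foot (-1.25, 0.75) 0.985
s9 lug-- (-0.75, 0.25) 0.989
s10 column (-1.5, 0.5) 0.243
s10 front foot (-1.25, 0.75) 0.986
s10 lug-- (-0.75, 0.25) 0.99
s12 column (-1.375, 0.625) 0.378
s12 front foot (-1.25, 0.75) 0.986
s12 lug-- (-0.75, 0.25) 0.99
```

```bash
python3 -c "
from workcell import job
print(job.job_done())"
```

```text
the job is handed in; nothing more can be done
None
```

The wedge is snug under the short foot, the corner press held, and I handed the job in at about 19 s with the arm clear. However, the stand slid about 3 mm in the final push, although it was meant to stay put.

**What I did:** I slid the plain-wood wedge about 30 mm sideways to line it up with the short foot. I then pushed it from its back face, thin end first, until it bound. The force rose from about 1 N to 15.5 N. Finally I pressed the lug above that foot with closed fingers, at 9–17 N.

**What my last checks showed:**
- **Snug:** the tip reading puts the wedge roughly 1 mm past where it bound, relative to the foot.
- **No rocking:** the press height stayed constant (within 0.1 mm). The other feet showed no movement between pressed and unpressed pictures, though the load was above the 9 N that would have rocked the stand.
- **Other pieces:** the casting and brush measured as unmoved. The block and the pink and red look-alikes looked unmoved in the pictures.

**What disagreed:**
- **Stand moved:** the last push, at about 15 N, was a little too strong. It slid the stand about 3 mm along the push direction with a slight turn, and I left it there.
- **Fingertip height:** the real fingertips sat about 39 mm above the reported TCP. My first sideways pass therefore went over the wedge without touching it, and I corrected for the offset from the pictures.
- **Gripper lean:** the gripper ended up tilted about 2.5° after the final push.

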